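# Load the analyser's reagent tray

### The arm

A 6-joint arm with a two-finger parallel gripper is mounted at the origin on the work surface. World frame = base frame: x ahead of the robot, y to its left, z up, the work surface at z = 0. Lengths are in mm, angles in degrees, forces in N, time in s.
With the tool pointing down it reaches from about 300 to 850 mm from the base axis. Payload 4.2 kg.
Tool frame: the origin (TCP) lies between the finger pads; the fingertips stand 22 mm ahead of it and the grasp point (between the pads) lies 3 mm ahead of it; z points along the fingers, y is the direction in which the jaws open and shut (so a half turn about z gives the same grasp; the last joint's range is limited). The gripper opens to 91 mm and grips with 3 to 60 N. Pads are 32 mm wide; open, the fingers measure 118 mm over their backs; the gripper's body (76 mm by 178 mm) begins 60 mm behind the grasp point.
Start: joints at [69.156, 18.312, 89.639, -0, 72.044, -1.146], TCP at [193.816, 541.365, 235.976] pointing down, gripper open.
Joint ranges: [-177.97, 177.97], [-48.28, 115.42], [12.27, 149.76], [-77.06, 257.06], [2.81, 150.46], [-146.56, 146.56]. Speed limits (degrees/s): [147.25, 147.25, 180, 180, 180, 180].

### API

Orientations are given as [roll, pitch, yaw] about the fixed x, y, z axes, in that order (R = Rz(yaw) Ry(pitch) Rx(roll)).
In Python, from workcell import * gives the robot as it stands.
- The arm moves only by the shell command python3 -m jog 'ROWS' [OPENING] [FORCE]. ROWS is text: rows parted by semicolons, each of 6 numbers parted by spaces: the shift along the tool's x, y, z in units of 0.5 m (1.0 is 0.5 m), then the turn, a rotation vector about the tool's x, y, z in units of pi/2 rad (1.0 is pi/2 rad). A call has 1 to 20 rows; each row is the pose to reach, as a shift and turn from the pose measured when the call began, along the tool's axes at that moment; what a row does not reach only later rows make up. A row lasts 1/12 s, in which the tool goes at most 41.7 mm and 7.16 degrees, less where a joint would pass 70% of its speed; a pose out of reach is approached as far as the arm can. A call with a number of a shift or a turn outside -1 to 1 is refused whole. A call with a gripper value outside its range is refused whole. OPENING is the opening, from -1 (shut) to 1 (fully open), set as the call begins (- or left out, the last holds). The fingers move at their own pace and stop on an object; FORCE is the grip in N (left out, the last holds). Time passes only in rows, so rows that repeat a pose let the fingers close. It gives the time, the measured TCP pose, the force and the opening at its end, in the units of the state.
- state(): the state, without advancing time (a new reading comes with each control period).
- grab_frame(name): name is "scene" or "top"; returns the picture (480x640x3 uint8, red, green, blue); there is no depth.
- calibration(name): a dict with "mtx" (3x3 intrinsics, pixels), "rvec" (rotation vector, rad) and "tvec" (3), from world to camera coordinates, as OpenCV has them. Camera axes: x right, y down, z forward; pixel columns grow to the right and rows downward; lengths in mm; the calibration is good to about 2 mm. A picture is of the moment at which its call begins. calibration takes no time and is no camera call.
- job_done(): hands the job in, once; it reports no verdict.
Trained networks look in the newest picture that a camera, given by its name, has taken for a name from the list of things; names that differ only in an ending like _2 or _b are one class to them, and where a whole thing is asked for, a point or a joint stands for the part that bears it (a point fixed in the world has none). Each returns a list of dicts, best first, with "confidence" (0 to 1); they miss things now and then, are a little off and sometimes report something else, mostly with a low value. They report only what shows in the picture. A call takes as long as a camera call.
- spot_in(query, camera): "rect" ([left, top, right, bottom] in pixels, round what is visible of it).
- tip_of(query, camera): "location" ([column, row] in pixels: a listed point, or the origin of a listed thing).
The state is a dict: "time_s": time; "qpos": joint angles; "qvel": joint speeds; "effort": joint torques, N m; "ee_pos": TCP position; "ee_rot": TCP orientation; "force": force on the tool from outside, world axes, zero at the start; "torque": the same for the moment, N m; "gripper_width": finger opening in mm.
Only numpy, scipy, OpenCV 4.12 (cv2) and the standard library are available. Lean on these libraries where they do the work, as an engineer would, in place of code of your own. Each camera call takes 0.05 s, during which the arm holds its last target. There are 200 camera calls.

### The job

Load the analyser for the next run: lift the lid of its reagent bay until it stays open by itself, stand every brown bottle upright in the blue tray, one to a pocket, turn the tray end for end so that its bevelled nose goes first, and slide it along the guide rails until its orange face plate is fully home. Then shut the lid over it, and leave the timer, the tube rack and the carton where they are.

Things in the scene. Friction and masses are not known exactly. Their poses are not given: they have to be found in the camera images.
- bay: Reagent bay of the white analyser, fixed on the bench. Origin: on the bench, mid-bay; +x = level direction in which the tray is pushed in, y across the rails, z up. Steel floor 4 mm thick from x = -130 to +106 mm. At x = 88 to 128 mm, y = +-52 mm stand two hinge cheeks 104 mm high; from x = +160 mm the housing, 150 mm high, 300 mm wide, with a screen up to 245 mm high.
- bay_mouth (a point): Mouth of the bay: bay x = -100, y = 0, 4 mm above the bench (on the floor). From here two aluminium guide rails run 200 mm in +x, 54 mm apart (about 68 mm at the mouth, narrowing over 12 mm). From 10 mm inside, lips on the rails, underside 40 and top 44 mm above the bench, leave a gap 42 mm wide: the tray fits under them only by sliding in, its underside 4 to 9 mm above the bench.
- bay_home (a point): Where point tray_mid lies when the tray is home: bay x = 0, y = 0, 42 mm above the bench, axes parallel to the bay's. The tray then lies on the bay floor, nose inward, its orange face plate against the ends of the rails, which stop it.
- lid (a joint): Bay lid: clear plate, blue skirts, steel counterweight at the hinge. 0 = shut, 1.8 rad = open against a stop. About 0.6 N at the bar lifts it. Let go below its balance point (about 0.9 rad) it falls shut, above it it goes on to 1.8 and stays. Shut, it covers the bay 90 mm above the bench; its front skirt, down to 60 mm at bay x = -106 mm, stops the tray's grip and the bottles from passing.
- lid_bar (a point): Middle of the lid's yellow round pull bar, 10 mm thick, level, parallel to the bay's y axis, between stays 68 mm apart, in the plane of the lid plate; 34 mm free between bar and front skirt. It swings in an arc of 251 mm radius about the hinge: shut, at bay x = -145 mm, 90 mm above the bench; open at the stop, 334 mm above the bench.
- lid_hinge (a point): Point on the lid's hinge axis (parallel to the bay's y axis), mid-width: bay x = +106 mm, 90 mm above the bench.
- tray_mid (a point): Loose blue tray, 0.28 kg empty, 206 mm long (x), 50 mm wide (y), walls 30 mm high. Point: its middle, 38 mm above its underside, z up. +x points to the nose (end wall at x = +100 mm, corners bevelled 6 mm), which enters the rails; at the tail, x = -100 to -106 mm, an orange face plate 84 mm wide, 40 mm high, too wide for them.
- tray_grip (a point): Where to hold the tray: on its black upright grip in the middle, 62 mm above the tray's underside. The grip is 12 mm thick along the tray's y, 26 mm long along x, its top 76 mm above the underside. Axes as tray_mid.
- tray_pocket0 (a point): Floor centre of the pocket next to the nose, tray x = +78 mm, 3 mm above the tray's underside. The four pockets lie in a row at tray x = +78, +37, -37, -78 mm, y = 0; each is 38 mm (x) by 44 mm (y), 25 mm deep at the dividers, 27 mm at the side walls. Axes as tray_mid.
- bottle0_mid (a point): Capped brown reagent bottle with a white label and white cap, 34 mm in diameter up to 54 mm, the cap 27 mm in diameter from 58 mm up, 76 mm tall, about 0.09 kg, part-filled. Point: on its axis 38 mm above its foot. 2 to 4 bottles are present; an absent one has no pose.
- bottle1_mid (a point): Capped brown reagent bottle with a white label and white cap, 34 mm in diameter up to 54 mm, the cap 27 mm in diameter from 58 mm up, 76 mm tall, about 0.09 kg, part-filled. Point: on its axis 38 mm above its foot. 2 to 4 bottles are present; an absent one has no pose.
- bottle2_mid (a point): Capped brown reagent bottle with a white label and white cap, 34 mm in diameter up to 54 mm, the cap 27 mm in diameter from 58 mm up, 76 mm tall, about 0.09 kg, part-filled. Point: on its axis 38 mm above its foot. 2 to 4 bottles are present; an absent one has no pose.
- bottle3_mid (a point): Capped brown reagent bottle with a white label and white cap, 34 mm in diameter up to 54 mm, the cap 27 mm in diameter from 58 mm up, 76 mm tall, about 0.09 kg, part-filled. Point: on its axis 38 mm above its foot. 2 to 4 bottles are present; an absent one has no pose.
- timer: White square interval timer, 45 x 75 mm, 75 mm tall, loose; not part of the job. Origin: centre of its underside.
- rack: Black sample-tube rack with capped tubes, 60 x 130 mm, 84 mm tall, loose; not part of the job. Origin: centre of its underside.
- carton: White and red reagent carton, 70 x 130 mm, 105 mm tall, loose; not part of the job. Origin: centre of its underside.

How it is judged (in metres and radians):
On the way, in this order (a step that is already met when the one before it is completed fails the run):
1. the lid stands open by itself, let go (value of joint lid above 1.5 rad and velocity of joint lid below 0.1 rad/s and contact force between the fingers and lid below 0.1 N), for 0.4 s.
2. the tray is fully home in the rails, nose first, under the open lid (x of tray_mid in the frame of bay between -0.006 and 0.006 m and y of tray_mid in the frame of bay between -0.006 and 0.006 m and z of tray_mid in the frame of bay between 0.036 and 0.052 m and angle between the x axis of tray_mid and the x axis of bay, either way round below 0.06 rad and angle between tray_mid's own z axis and vertical below 0.06 rad and value of joint lid above 1.4 rad), for 0.2 s.
At the end, for the whole second after the job is handed in: Tray home: its middle within 6 mm of the bay's origin along and across the rails, flat on the bay floor, nose inward; every bottle present stands upright (within 0.15 rad) on the floor of a tray pocket; the lid is shut (below 0.05 rad); all at rest (x of tray_mid in the frame of bay between -0.006 and 0.006 m and y of tray_mid in the frame of bay between -0.006 and 0.006 m and z of tray_mid in the frame of bay between 0.036 and 0.052 m and angle between the x axis of tray_mid and the x axis of bay, either way round below 0.06 rad and angle between tray_mid's own z axis and vertical below 0.06 rad and x of bottle0_mid in the frame of tray_mid between -0.102 and 0.102 m and y of bottle0_mid in the frame of tray_mid between -0.012 and 0.012 m and z of bottle0_mid in the frame of tray_mid between -0.004 and 0.01 m and angle between each of bottle0_mid, bottle1_mid, bottle2_mid, bottle3_mid's own z axis and vertical below 0.15 rad and x of bottle1_mid in the frame of tray_mid between -0.102 and 0.102 m and y of bottle1_mid in the frame of tray_mid between -0.012 and 0.012 m and z of bottle1_mid in the frame of tray_mid between -0.004 and 0.01 m and x of bottle2_mid in the frame of tray_mid between -0.102 and 0.102 m and y of bottle2_mid in the frame of tray_mid between -0.012 and 0.012 m and z of bottle2_mid in the frame of tray_mid between -0.004 and 0.01 m and x of bottle3_mid in the frame of tray_mid between -0.102 and 0.102 m and y of bottle3_mid in the frame of tray_mid between -0.012 and 0.012 m and z of bottle3_mid in the frame of tray_mid between -0.004 and 0.01 m and value of joint lid below 0.05 rad and linear speed of tray below 0.02 m/s); the robot touches nothing.
It fails at once if the timer is pushed from its place or tipped (distance of timer from where it was at the start of the episode above 0.03 m or angle between timer's own z axis and vertical above 0.4 rad).
It fails at once if the rack is pushed from its place or tipped (distance of rack from where it was at the start of the episode above 0.03 m or angle between rack's own z axis and vertical above 0.4 rad).
It fails at once if the carton is pushed from its place or tipped (distance of carton from where it was at the start of the episode above 0.03 m or angle between carton's own z axis and vertical above 0.4 rad).
Of bottle0, bottle1, bottle2, bottle3 only 2 to 4 are there at a start; the rules pass over those that are not, and their reading is None.
At some moment in a run one of bottle0, bottle1, bottle2, bottle3 may be knocked a few centimetres aside while the robot is not near it.
It also fails if it takes over 210 s, if anything falls off the work surface, if the arm or the gripper's body presses on something with over 40 N, if the wrist force passes 120 N, or if a joint passes its speed limit or range.

## Working session

There is one attempt and no reset: what is moved stays moved. The work goes in short steps, Python scripts to look and compute and a shell command to move; the robot and the scene stay as the last step left them, time stands still between calls to the robot, and variables do not carry over. Pictures are saved under pics/ and viewed, about 12 in all and at most 16, crops included, and the job is handed in when it is done.

```bash
ls; mkdir -p pics
python3 - <<'E'
from workcell import *
import cv2
s=state();print(s)
for n in("scene","top"):
    f=grab_frame(n);cv2.imwrite(f"pics/{n}0.png",cv2.cvtColor(f,cv2.COLOR_RGB2BGR))
    c=calibration(n);print(n,c)
    for q in("bay","bay_mouth","bay_home","lid_bar","lid_hinge","tray_mid","tray_grip","tray_pocket0","bottle0_mid","timer","rack","carton"):
        print(q,[(round(d["confidence"],2),[round(float(v)) for v in d["location"]]) for d in tip_of(q,n)[:5]])
E
```

```text
pics
{'time_s': 0.0, 'qpos': array([ 6.91552848e+01,  1.83505879e+01,  8.97071001e+01, -1.69069577e-03,
        7.20407937e+01, -1.14646073e+00]), 'qvel': array([0.03763739, 0.05118728, 0.01082727, 0.02702008, 0.16412762,
       0.11065931]), 'effort': array([-2.55044310e-03, -4.12472999e+01, -2.31964248e+01,  7.23943161e-02,
        4.57687641e-02, -1.53060646e-04]), 'ee_pos': array([193.66293022, 540.91863444, 235.12607803]), 'ee_rot': array([-1.79901506e+02, -3.63340219e-04,  1.60302268e+02]), 'force': array([-0.19290086, -0.69560045,  1.18768071]), 'torque': array([-0.01098814,  0.00564443,  0.02582507]), 'gripper_width': 91.1094143148457}
scene {'mtx': array([[457.28660412,   0.        , 318.78605161],
       [  0.        , 457.28660412, 239.91989215],
       [  0.        ,   0.        ,   1.        ]]), 'rvec': array([ 1.98975526,  1.01784857, -0.537157  ]), 'tvec': array([-283.65466687, -165.6196642 , 1423.7104547 ])}
bay [(0.68, [389, 257]), (0.25, [363, 271])]
bay_mouth [(0.63, [364, 274])]
bay_home [(0.83, [395, 240])]
lid_bar []
lid_hinge [(0.82, [425, 210]), (0.51, [473, 
[... 294 characters left out ...]
      , 321.24801419],
       [  0.        , 613.93059705, 240.91326862],
       [  0.        ,   0.        ,   1.        ]]), 'rvec': array([ 2.14667692, -2.16345036,  0.13547056]), 'tvec': array([ -29.28281378,  548.40358819, 1479.73355569])}
bay [(0.72, [240, 240])]
bay_mouth [(0.98, [277, 234])]
bay_home []
lid_bar [(0.95, [294, 224])]
lid_hinge [(0.64, [192, 241]), (0.51, [216, 158])]
tray_mid [(0.66, [424, 244])]
tray_grip [(0.81, [427, 242])]
tray_pocket0 [(0.61, [451, 248])]
bottle0_mid [(0.57, [303, 186]), (0.5, [347, 271]), (0.29, [294, 222])]
timer [(0.75, [473, 328]), (0.54, [411, 172])]
rack [(0.61, [415, 171])]
carton [(0.93, [214, 161]), (0.71, [349, 189]), (0.65, [188, 242])]
```

View pics/scene0.png

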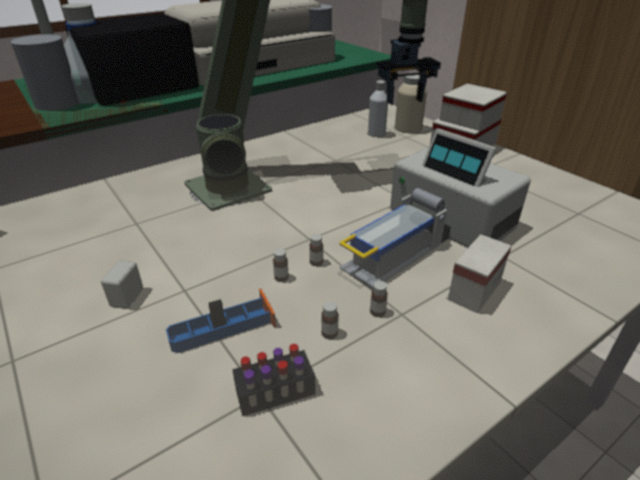

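View pics/top0.png

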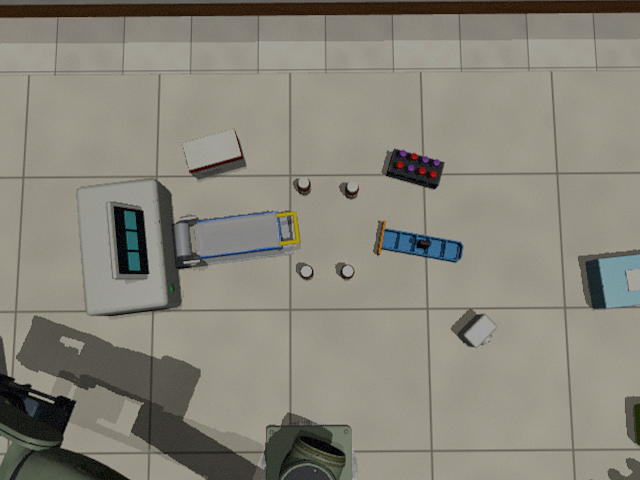

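Scene view: four bottles, all upright, between the tray and the bay. The lid is shut, with its yellow bar at about (358,243). Top view: the bay points image-left (world +y), caps are at about (303,184), (352,188), (306,271) and (347,271), and the tray's orange plate (381,238) faces the bay. Next I'll refine these by colour.

```bash
cat > h.py <<'E'
from workcell import *
import cv2, numpy as np
def cam(n):
    c=calibration(n);R=cv2.Rodrigues(c["rvec"])[0];t=np.asarray(c["tvec"]).ravel()
    return c["mtx"],R,t
def toplane(n,uv,z):
    K,R,t=cam(n);d=R.T@np.linalg.inv(K)@np.array([uv[0],uv[1],1.]);o=-R.T@t
    return o+d*(z-o[2])/d[2]
def proj(n,P):
    c=calibration(n);return cv2.projectPoints(np.array(P,float).reshape(-1,1,3),c["rvec"],c["tvec"],c["mtx"],None)[0].reshape(-1,2)
def grab(n,fn=None):
    f=grab_frame(n)
    if fn: cv2.imwrite("pics/"+fn,cv2.cvtColor(f,cv2.COLOR_RGB2BGR))
    return f
def blobs(mask,amin=8):
    k,l,st,c=cv2.connectedComponentsWithStats(mask.astype(np.uint8))
    return [(st[i,4],c[i],l==i) for i in range(1,k) if st[i,4]>=amin]
E
python3 - <<'E'
from h import *
f=cv2.cvtColor(cv2.imread("pics/top0.png"),cv2.COLOR_BGR2RGB)
hs=cv2.cvtColor(f,cv2.COLOR_RGB2HSV);H,S,V=[hs[...,i].astype(int) for i in range(3)]
win=np.zeros(H.shape,bool);win[140:350,170:480]=1
print("cam",-cam("top")[1].T@cam("top")[2])
for nm,m,z in(("orange",(H<18)&(S>150)&(V>120),20),("yellow",(H>20)&(H<35)&(S>150),90),("blue",(H>95)&(H<120)&(S>120),30)):
    for a,c,k in blobs(m&win):
        p=np.argwhere(k)[:,::-1].astype(np.float32);r=cv2.minAreaRect(p)
        print(nm,a,c.round(1),toplane("top",c,z).round(1),"rect",np.round(r[0],1),np.round(r[1],1),round(r[2],1))
for u in((303,186),(352,189),(306,272),(347,272)):
    w=f[u[1]-14:u[1]+10,u[0]-12:u[0]+13].min(2).astype(int)
    for a,c,k in blobs(w>w.max()*.86,20):
        cc=c+[u[0]-12,u[1]-14];print("cap",a,cc.round(1),toplane("top",cc,76).round(1))
cv2.imwrite("pics/crop0.png",cv2.resize(cv2.imread("pics/top0.png")[165:300,170:470],None,fx=2.66,fy=2.66,interpolation=cv2.INTER_CUBIC))
E
```

```text
cam [ 356.2697896   -35.03640659 1537.22466211]
orange 24 [414.1 155.9] [ 765.6 -270.7   20. ] rect [414. 156.] [5.7 4.2] 45.0
orange 30 [399.7 164.3] [ 744.  -233.6   20. ] rect [399.8 164.3] [5.7 4.9] 45.0
orange 28 [422.2 170.5] [ 727.5 -290.1   20. ] rect [422.  170.5] [4.9 4.9] 45.0
orange 29 [433.4 173.4] [ 719.6 -318.2   20. ] rect [433.5 173.5] [5. 5.] 90.0
yellow 236 [290.4 227.4] [574.1  39.7  90. ] rect [287.5 227.7] [32.  20.3] 83.7
blue 17 [256.2 213.6] [618.6 127.9  30. ] rect [256.  213.5] [ 1. 14.] 90.0
blue 12 [223.5 217.7] [609.  209.2  30. ] rect [223.5 217.7] [ 0.9 11. ] 82.9
blue 29 [278.6 226.8] [585.   72.2  30. ] rect [278.6 226.9] [18.1  1.5] 82.4
blue 14 [201.1 220.8] [601.6 264.9  30. ] rect [201.4 220.7] [1.2 9.2] 78.7
blue 1498 [421.  245.2] [ 536.1 -280.1   30. ] rect [422.2 245.3] [79.8 20.6] 10.1
blue 145 [243.1 251.7] [523.4 159.7  30. ] rect [240.6 251.9] [ 2.2 81.7] 82.9
cap 82 [303.3 181.5] [688.6   8.8  76. ]
cap 81 [352.4 185.7] [ 677.5 -110.2   76. ]
cap 78 [306.  270.7] [471.5   3.3  76. ]
cap 76 [347.5 270.7] [470.8 -95.6  76. ]
```

View pics/crop0.png

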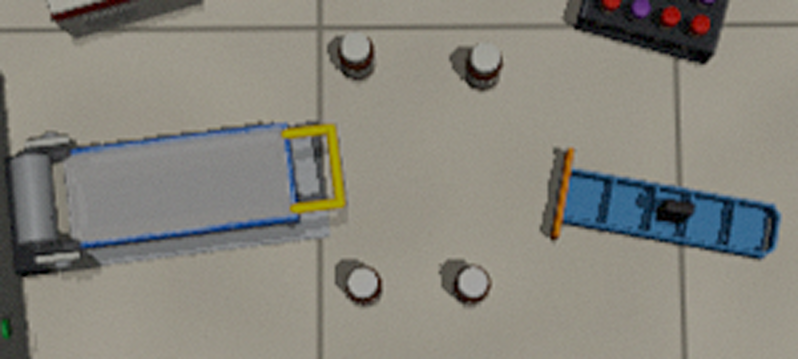

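Zoomed crop: the bar runs from about (294.8,212.4) to (298.6,242.8) full-frame. The lid edges tilt 7.3°, and the tray grip is at about (423.8,244). The nose is on the right.

Run:
```python
from h import *
def c(x,y): return (170+x/2.66-.3,165+y/2.66-.3)
P=lambda x,y,z: toplane("top",c(x,y),z)
ang=lambda d: np.degrees(np.arctan2(d[1],d[0])).round(2)
a,b=P(332,126,90),P(342,207,90);bar=(a+b)/2
print("bar ends",a.round(1),b.round(1),"mid",bar.round(1),"perp yaw",ang(np.array([-(a-b)[1],(a-b)[0]])) )
for e in ((70,152,285,125),(80,247,297,219)): print("lid edge yaw",ang(P(*e[:2],90)-P(*e[2:],90)))
y=np.radians(ang(P(75,199.5,90)-P(291,172,90)));ex=np.array([np.cos(y),np.sin(y),0])
org=bar+145*ex;print("bay yaw",np.degrees(y),"org",org.round(1))
for q,z,bx in(("bay_mouth",4,-100),("lid_hinge",90,106),("bay",0,0)):
  for n in("top","scene"):
    if q=="lid_hinge" and n=="top":pass
    px=proj(n,[org[0]+bx*ex[0],org[1]+bx*ex[1],z])[0];print(q,n,px.round(1))
for e in ((577,170,775,205),(563,228,760,257)): print("tray edge yaw(nose)",ang(P(*e[2:],30)-P(*e[:2],30)))
print("grip",P(675,211,70).round(1),"tail edge z40",((P(571,150,40)+P(556,237,40))/2).round(1),"nose z30",P(777,231,30).round(1))
# bottle circle check in scene
for p in((688.6,8.8),(677.5,-110.2),(471.5,3.3),(470.8,-95.6)): print(p,proj("scene",[*p,76])[0].round(1))
```

```text
bar ends [611.1  29.8  90. ] [537.7  21.   90. ] mid [574.4  25.4  90. ] perp yaw 96.81
lid edge yaw 96.81
lid edge yaw 96.96
bay yaw 96.88 org [557.1 169.4  90. ]
bay_mouth top [280.1 234.6]
bay_mouth scene [363.4 270.3]
lid_hinge top [191.6 240.6]
lid_hinge scene [421.6 207.9]
bay top [240.9 239.8]
bay scene [390.9 254.2]
tray edge yaw(nose) -100.61
tray edge yaw(nose) -98.89
grip [ 534.2 -279.5   70. ] tail edge z40 [ 555.1 -182.    40. ] nose z30 [ 519.6 -380.3   30. ]
(688.6, 8.8) [380.2 283.7]
(677.5, -110.2) [329.7 304.5]
(471.5, 3.3) [315.9 235.5]
(470.8, -95.6) [279.5 250.2]
```

```bash
cat >> h.py <<'E'
from scipy.spatial.transform import Rotation as Ro
O=np.array([557.1,169.4]);YAW=96.9
def bay(x,y=0):
    a=np.radians(YAW);return O+[x*np.cos(a)-y*np.sin(a),x*np.sin(a)+y*np.cos(a)]
def tobay(p):
    a=np.radians(YAW);d=np.asarray(p)[:2]-O;return np.array([d@[np.cos(a),np.sin(a)],d@[-np.sin(a),np.cos(a)]])
def go(x,y,z,yaw,R=None,frm=None):
    s=state();p,r=(s["ee_pos"],Ro.from_euler("xyz",s["ee_rot"],degrees=True)) if frm is None else frm
    g=Ro.from_euler("xyz",[180,0,yaw],degrees=True) if R is None else R
    d=r.inv().apply(np.array([x,y,z])-p)/500;w=(r.inv()*g).as_rotvec()/(np.pi/2)
    n=max(np.linalg.norm(d)*500/41.7,np.linalg.norm(w)*90/7.16)
    print(" ".join(f"{v:.3f}" for v in [*d,*w]),f" rows>={n:.1f}")
    return np.array([x,y,z]),g
E
python3 - <<'E'
from h import *
f=go(574.4,25.4,270,186.9); go(574.4,25.4,93,186.9,frm=f)
E
```

```text
-1.064 -0.715 -0.068 0.000 0.000 -0.296  rows>=15.4
0.000 -0.000 0.354 0.000 0.000 0.000  rows>=4.2
```

```bash
python3 -m jog '-0.6 -0.4 -0.068 0 0 -0.296;-0.6 -0.4 -0.068 0 0 -0.296;-0.6 -0.4 -0.068 0 0 -0.296;-0.6 -0.4 -0.068 0 0 -0.296;-0.6 -0.4 -0.068 0 0 -0.296;-0.6 -0.4 -0.068 0 0 -0.296;-0.6 -0.4 -0.068 0 0 -0.296;-0.6 -0.4 -0.068 0 0 -0.296;-0.6 -0.4 -0.068 0 0 -0.296' -0.34 10
python3 - <<'E'
from h import *
f=go(574.4,25.4,200,186.9)
E
```

```text
time_s: 2.05
ee_pos: [410.0, 249.7, 270.5]
ee_rot: [-180.0, 0.1, -173.1]
force: [1.1, 1.1, -0.3]
gripper_width: 34.0
-0.272 -0.485 0.141 -0.000 0.001 0.000  rows>=6.9
```

```bash
python3 -m jog '-0.272 -0.485 0.141 0 0 0;-0.272 -0.485 0.141 0 0 0;-0.272 -0.485 0.141 0 0 0;-0.272 -0.485 0.141 0 0 0;-0.272 -0.485 0.141 0 0 0;-0.272 -0.485 0.141 0 0 0;-0.272 -0.485 0.141 0 0 0;-0.272 -0.485 0.141 0 0 0;-0.272 -0.485 0.141 0 0 0'
python3 - <<'E'
from h import *
f=go(574.4,25.4,93,186.9)
E
```

```text
time_s: 2.8
ee_pos: [574.6, 23.7, 199.1]
ee_rot: [180.0, -0.0, -173.3]
force: [-1.8, 1.1, 1.1]
gripper_width: 29.8
-0.000 0.003 0.212 0.000 -0.001 -0.002  rows>=2.5
```

```bash
python3 -m jog '0 0.003 0.07 0 0 0;0 0.003 0.13 0 0 0;0 0.003 0.19 0 0 0;0 0.003 0.212 0 0 0;0 0.003 0.212 0 0 0;0 0.003 0.212 0 0 0'; python3 -m jog '0 0 0 0 0 0;0 0 0 0 0 0;0 0 0 0 0 0;0 0 0 0 0 0;0 0 0 0 0 0;0 0 0 0 0 0' -1 8
python3 - <<'E'
from h import *
grab("scene","s1.png"); s=state();print(tobay(s["ee_pos"]))
# arc rows: from current pose, bar at angle th, tool tilt by k*th about bay y axis
p=s["ee_pos"];r=Ro.from_euler("xyz",s["ee_rot"],degrees=True)
a=np.radians(YAW);ex=np.array([np.cos(a),np.sin(a),0]);ey=np.array([-np.sin(a),np.cos(a),0])
b0=p+r.apply([0,0,3])
for th in np.linspace(.1,1.2,12):
    b=b0+ex*251*(1-np.cos(th))+np.array([0,0,251*np.sin(th)])
    k=.5*th; g=Ro.from_rotvec(ey*k)*r
    tcp=b-g.apply([0,0,3]); d=r.inv().apply(tcp-p)/500; w=(r.inv()*g).as_rotvec()/(np.pi/2)
    print(round(th,2)," ".join(f"{v:.3f}" for v in [*d,*w]), g.apply([0,0,1]).round(2))
E
```

```text
time_s: 3.3
ee_pos: [574.6, 26.1, 94.0]
ee_rot: [180.0, -0.0, -173.2]
force: [0.2, -0.2, 0.4]
gripper_width: 30.3
time_s: 3.8
ee_pos: [575.5, 26.0, 95.5]
ee_rot: [180.0, 0.2, -173.2]
force: [-0.8, -0.4, 6.7]
gripper_width: 9.8
[-144.57138199   -1.06160834]
0.1 -0.000 0.003 -0.050 0.032 -0.000 -0.000 [ 0.01 -0.05 -1.  ]
0.2 -0.000 0.011 -0.100 0.064 -0.000 -0.000 [ 0.01 -0.1  -1.  ]
0.3 -0.000 0.023 -0.148 0.095 -0.000 -0.000 [ 0.02 -0.15 -0.99]
0.4 -0.000 0.041 -0.195 0.127 -0.000 -0.000 [ 0.03 -0.2  -0.98]
0.5 -0.001 0.063 -0.240 0.159 -0.000 -0.000 [ 0.03 -0.25 -0.97]
0.6 -0.001 0.089 -0.283 0.191 -0.000 -0.001 [ 0.04 -0.29 -0.96]
0.7 -0.001 0.120 -0.323 0.223 -0.001 -0.001 [ 0.04 -0.34 -0.94]
0.8 -0.001 0.155 -0.360 0.255 -0.001 -0.001 [ 0.05 -0.39 -0.92]
0.9 -0.001 0.193 -0.393 0.286 -0.001 -0.001 [ 0.05 -0.43 -0.9 ]
1.0 -0.001 0.234 -0.422 0.318 -0.001 -0.001 [ 0.06 -0.48 -0.88]
1.1 -0.001 0.277 -0.446 0.350 -0.001 -0.001 [ 0.07 -0.52 -0.85]
1.2 -0.001 0.324 -0.467 0.382 -0.001 -0.001 [ 0.07 -0.56 -0.83]
```

```bash
python3 -m jog '0 0.001 -0.025 0.016 0 0;0 0.003 -0.05 0.032 0 0;0 0.006 -0.075 0.048 0 0;0 0.011 -0.1 0.064 0 0;0 0.017 -0.124 0.08 0 0;0 0.023 -0.148 0.095 0 0;0 0.041 -0.195 0.127 0 0;0 0.063 -0.24 0.159 0 0;0 0.089 -0.283 0.191 0 0;0 0.12 -0.323 0.223 0 0;0 0.155 -0.36 0.255 0 0;0 0.193 -0.393 0.286 0 0;0 0.234 -0.422 0.318 0 0;0 0.277 -0.446 0.35 0 0;0 0.3 -0.457 0.366 0 0;0 0.324 -0.467 0.382 0 0;0 0.324 -0.467 0.382 0 0;0 0.324 -0.467 0.382 0 0'
python3 - <<'E'
from h import *
s=state();print(tobay(s["ee_pos"]),s["force"]);grab("scene","s2.png")
E
```

```text
time_s: 5.35
ee_pos: [555.8, 188.3, 327.5]
ee_rot: [-145.8, 0.1, -173.1]
force: [1.6, 3.3, -6.0]
gripper_width: 9.5
[18.88409832 -0.99923864] [ 1.573714    3.29217712 -6.00915467]
```

View pics/s2.png

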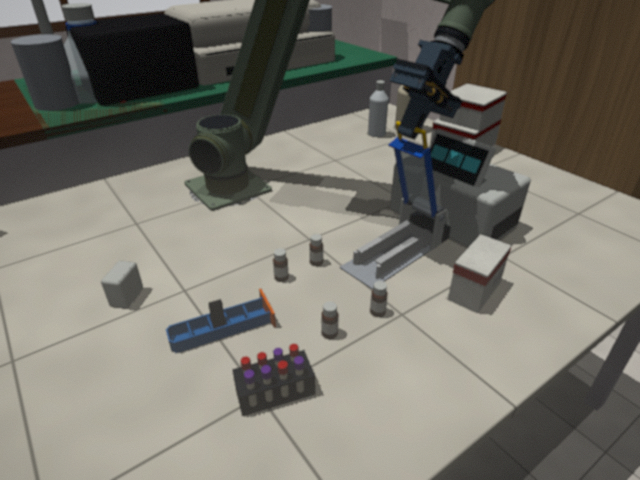

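```bash
python3 -m jog '0 0 0 0 0 0;0 0 0 0 0 0;0 0 -0.07 0 0 0;0 0 -0.14 0 0 0;0 0 -0.2 0 0 0;0 0 -0.22 0 0 0;0 0 -0.22 0 0 0;0 0 -0.22 0 0 0' -0.4
python3 - <<'E'
from h import *
s=state();print(tobay(s["ee_pos"]))
f=go(560,0,330,186.9)
go(534.2,-279.5,170,80.3,frm=f)
E
```

```text
time_s: 6.07
ee_pos: [548.4, 248.0, 418.8]
ee_rot: [-145.8, 0.1, -173.2]
force: [-0.3, -1.3, -0.3]
gripper_width: 27.0
[79.08170779 -0.80296701]
0.036 -0.310 0.425 -0.380 0.001 -0.002  rows>=6.3
0.118 -0.549 0.320 0.000 -0.000 1.184  rows>=14.9
```

```bash
python3 -m jog '0.036 -0.31 0.425 -0.38 0 0;0.036 -0.31 0.425 -0.38 0 0;0.036 -0.31 0.425 -0.38 0 0;0.036 -0.31 0.425 -0.38 0 0;0.036 -0.31 0.425 -0.38 0 0;0.036 -0.31 0.425 -0.38 0 0;0.036 -0.31 0.425 -0.38 0 0;0.036 -0.31 0.425 -0.38 0 0'; python3 -m jog '0.08 -0.35 0.2 0 0 0.7;0.08 -0.35 0.2 0 0 0.7;0.08 -0.35 0.2 0 0 0.7;0.08 -0.35 0.2 0 0 0.7;0.08 -0.35 0.2 0 0 0.7;0.08 -0.35 0.2 0 0 0.7;0.08 -0.35 0.2 0 0 0.7;0.08 -0.35 0.2 0 0 0.7;0.08 -0.35 0.2 0 0 0.7;0.08 -0.35 0.2 0 0 0.7' 0
python3 - <<'E'
from h import *
go(534.2,-279.5,180,80.3);grab("scene","s3.png")
grab("top")
for q in("lid_bar",): print([(d["confidence"],d["location"]) for d in tip_of(q,"scene")],[(d["confidence"],d["location"]) for d in tip_of(q,"top")])
b=bay(163);print(proj("top",[*b,334]),proj("scene",[*b,334]))
E
```

```text
time_s: 6.73
ee_pos: [558.0, -4.7, 327.5]
ee_rot: [-180.0, -0.2, -173.6]
force: [-0.3, 0.2, -0.0]
gripper_width: 27.3
time_s: 7.57
ee_pos: [537.3, -181.8, 227.5]
ee_rot: [-179.8, -0.1, 123.3]
force: [-0.1, -0.2, -0.4]
gripper_width: 45.7
-0.160 -0.112 0.095 -0.003 -0.000 0.478  rows>=6.0
[(0.92, [449.3, 107.6])] [(0.6, [132.4, 227.7])]
[[136.96284057 228.56235222]] [[450.45006801 105.89320747]]
```

```bash
python3 -m jog '-0.16 -0.112 0.095 0 0 0.478;-0.16 -0.112 0.095 0 0 0.478;-0.16 -0.112 0.095 0 0 0.478;-0.16 -0.112 0.095 0 0 0.478;-0.16 -0.112 0.095 0 0 0.478;-0.16 -0.112 0.095 0 0 0.478;-0.16 -0.112 0.095 0 0 0.478;-0.16 -0.112 0.095 0 0 0.478'
python3 - <<'E'
from h import *
go(534.2,-279.5,65,80.3)
E
```

```text
time_s: 8.43
ee_pos: [534.7, -279.8, 180.4]
ee_rot: [-179.8, 0.1, 80.7]
force: [0.6, -0.1, -0.3]
gripper_width: 45.8
0.001 -0.000 0.231 -0.002 0.001 0.005  rows>=2.8
```

```bash
python3 -m jog '0 0 0.08 0 0 0;0 0 0.15 0 0 0;0 0 0.21 0 0 0.005;0 0 0.231 0 0 0.005;0 0 0.231 0 0 0.005;0 0 0.231 0 0 0.005'; python3 -m jog '0 0 0 0 0 0;0 0 0 0 0 0;0 0 0 0 0 0;0 0 0 0 0 0;0 0 0 0 0 0;0 0 0 0 0 0;0 0 0 0 0 0' -1 45; python3 -m jog '0 0 -0.03 0 0 0;0 0 -0.06 0 0 0;0 0 -0.06 0 0 0.4;0 0 -0.06 0 0 0.4;0 0 -0.06 0 0 0.4;0 0 -0.06 0 0 0.4;0 0 -0.06 0 0 0.4;0 0 -0.06 0 0 0.8;0 0 -0.06 0 0 0.889;0 0 -0.06 0 0 0.889;0 0 -0.06 0 0 0.889;0 0 -0.06 0 0 0.889;0 0 -0.06 0 0 0.889;0 0 -0.06 0 0 0.889;0 0 -0.06 0 0 0.889;0 0 -0.06 0 0 0.889;0 0 -0.06 0 0 0.889'; python3 -c "
from h import *
grab('scene','s4.png');go(*state()['ee_pos'][:2],65.5,0.3)"
```

```text
time_s: 8.93
ee_pos: [535.0, -280.1, 65.6]
ee_rot: [-179.9, 0.1, 80.4]
force: [-0.2, -0.6, 0.5]
gripper_width: 45.4
time_s: 9.52
ee_pos: [536.1, -280.5, 66.5]
ee_rot: [180.0, 0.2, 80.4]
force: [2.6, 0.7, 3.6]
gripper_width: 11.9
time_s: 10.93
ee_pos: [535.6, -280.3, 96.1]
ee_rot: [179.9, 0.1, 0.5]
force: [-0.4, 0.2, -2.8]
gripper_width: 12.0
0.000 -0.000 0.062 0.002 0.001 0.002  rows>=0.7
```

View pics/s4.png

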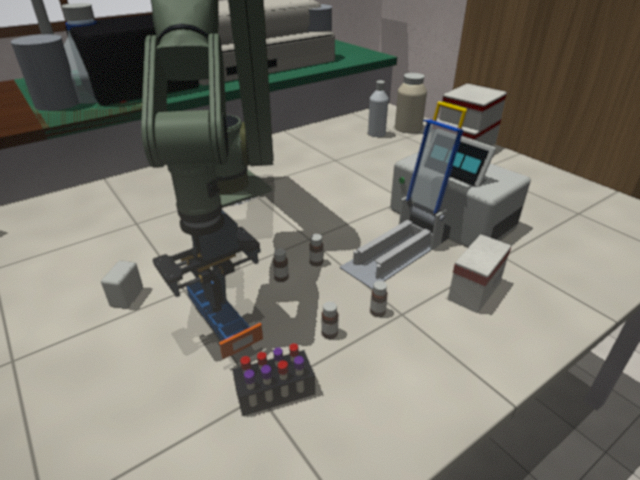

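Tray held and turned 80°; the lid is standing open by itself. Next: set the tray down and regrasp, centring along both axes.

```bash
python3 -m jog '0 0 0.03 0 0 0;0 0 0.055 0 0 0;0 0 0.062 0 0 0;0 0 0.063 0 0 0;0 0 0.063 0 0 0'; python3 -m jog '0 0 0 0 0 0;0 0 0 0 0 0;0 0 0 0 0 0;0 0 0 0 0 0;0 0 0 0 0 0;0 0 0 0 0 -1;0 0 0 0 0 -1;0 0 0 0 0 -1;0 0 0 0 0 -1;0 0 0 0 0 -1;0 0 0 0 0 -1;0 0 0 0 0 -1;0 0 0 0 0 -1;0 0 0 0 0 -1;0 0 0 0 0 -1;0 0 0 0 0 -1;0 0 0 0 0 -1;0 0 0 0 0 -1;0 0 0 0 0 -1' 0; python3 -m jog '0 0 0 0 0 0;0 0 0 0 0 0;0 0 0 0 0 0;0 0 0 0 0 0;0 0 0 0 0 0;0 0 0 0 0 0;0 0 0 0 0 0' -1 10
```

```text
time_s: 11.4
ee_pos: [535.7, -280.5, 66.3]
ee_rot: [179.8, 0.1, 0.6]
force: [-2.1, 0.9, 6.0]
gripper_width: 11.9
time_s: 12.98
ee_pos: [535.7, -280.5, 66.2]
ee_rot: [-179.9, 0.1, 90.6]
force: [0.6, 0.7, 0.3]
gripper_width: 45.5
time_s: 13.57
ee_pos: [535.2, -280.3, 66.0]
ee_rot: [-179.9, 0.1, 90.6]
force: [-3.1, -0.8, 1.3]
gripper_width: 25.8
```

```bash
python3 -m jog '0 0 0 0 0 0;0 0 0 0 0 0;0 0 0 0 0 0;0 0 0 0 0 0;0 0 0 0 0 -1;0 0 0 0 0 -1;0 0 0 0 0 -1;0 0 0 0 0 -1;0 0 0 0 0 -1;0 0 0 0 0 -1;0 0 0 0 0 -1;0 0 0 0 0 -1;0 0 0 0 0 -1;0 0 0 0 0 -1;0 0 0 0 0 -1;0 0 0 0 0 -1;0 0 0 0 0 -1;0 0 0 0 0 -1' 0; python3 -m jog '0 0 0 0 0 0;0 0 0 0 0 0;0 0 0 0 0 0;0 0 0 0 0 0;0 0 0 0 0 0;0 0 0 0 0 0;0 0 0 0 0 0' -1 45; python3 -m jog '0 0 -0.03 0 0 0;0 0 -0.06 0 0 0;0 0 -0.06 0 0 0.4;0 0 -0.06 0 0 0.4;0 0 -0.06 0 0 0.4;0 0 -0.06 0 0 0.4;0 0 -0.06 0 0 0.4;0 0 -0.06 0 0 0.8;0 0 -0.06 0 0 0.93;0 0 -0.06 0 0 0.93;0 0 -0.06 0 0 0.93;0 0 -0.06 0 0 0.93;0 0 -0.06 0 0 0.93;0 0 -0.06 0 0 0.93;0 0 -0.06 0 0 0.93;0 0 -0.06 0 0 0.93;0 0 -0.06 0 0 0.93'; python3 -c "
from h import *
print(bay(-240));f=go(*bay(-240),96,96.9)"
```

```text
time_s: 15.07
ee_pos: [535.6, -280.4, 66.1]
ee_rot: [-179.9, -0.1, -179.3]
force: [0.9, 0.1, -0.1]
gripper_width: 44.9
time_s: 15.65
ee_pos: [535.6, -280.3, 66.1]
ee_rot: [-179.9, -0.1, -179.4]
force: [0.3, -0.1, 0.7]
gripper_width: 11.6
time_s: 17.07
ee_pos: [535.4, -280.1, 95.8]
ee_rot: [-179.9, 0.1, 97.0]
force: [-0.6, 0.7, -3.1]
gripper_width: 12.1
[585.93284132 -68.86176206]
0.407 0.152 -0.001 -0.001 0.001 0.002  rows>=5.2
```

```bash
python3 -m jog '0.07 0.025 0 0 0 0;0.14 0.05 0 0 0 0;0.21 0.075 0 0 0 0;0.28 0.1 0 0 0 0;0.35 0.13 0 0 0 0;0.39 0.145 0 0 0 0;0.407 0.152 0 0 0 0;0.407 0.152 0 0 0 0;0.407 0.152 0.03 0 0 0;0.407 0.152 0.055 0 0 0;0.407 0.152 0.061 0 0 0;0.407 0.152 0.061 0 0 0;0.407 0.152 0.061 0 0 0';  python3 -m jog '0 0 0 0 0 0;0 0 0 0 0 0;0 0 0 0 0 0;0 0 0 0 0 0;0 0 0 0 0 0;0 0 -0.08 0 0 0;0 0 -0.16 0 0 0;0 0 -0.24 0 0 0;0 0 -0.28 0 0 0;0 0 -0.28 0 0 0' 0
python3 - <<'E'
from h import *
f=grab("top","t5.png");cv2.imwrite("pics/t5c.png",cv2.resize(cv2.cvtColor(f,cv2.COLOR_RGB2BGR)[165:300,170:470],None,fx=2.66,fy=2.66,interpolation=cv2.INTER_CUBIC))
E
```

```text
time_s: 18.15
ee_pos: [585.7, -70.4, 65.7]
ee_rot: [-179.9, 0.1, 97.0]
force: [-1.4, 0.3, 4.6]
gripper_width: 12.0
time_s: 18.98
ee_pos: [588.8, -70.4, 211.6]
ee_rot: [179.4, 0.3, 97.0]
force: [0.3, -0.6, -0.5]
gripper_width: 45.6
```

View pics/t5c.png

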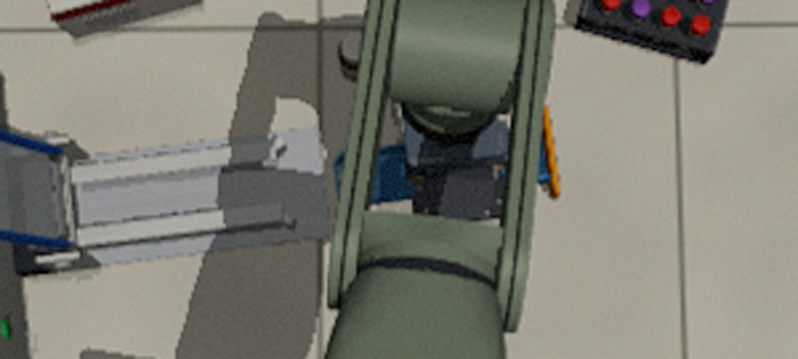

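Top crop: the tray lies in line with the rails, nose (about (340,175)) towards the mouth, orange plate at (551,150). Next the bottles, each squeezed along both axes.

Run:
```python
from h import *
f=go(471.5,3.3,140,187);go(471.5,3.3,57,187,frm=f)
```

```text
0.175 -0.212 0.135 0.000 0.004 -1.000  rows>=12.6
0.000 -0.000 0.166 0.000 0.000 0.000  rows>=2.0
```

```bash
python3 -m jog '0.175 -0.212 0.135 0 0.004 -1;0.175 -0.212 0.135 0 0.004 -1;0.175 -0.212 0.135 0 0.004 -1;0.175 -0.212 0.135 0 0.004 -1;0.175 -0.212 0.135 0 0.004 -1;0.175 -0.212 0.135 0 0.004 -1;0.175 -0.212 0.135 0 0.004 -1;0.175 -0.212 0.135 0 0.004 -1;0.175 -0.212 0.135 0 0.004 -1;0.175 -0.212 0.135 0 0.004 -1;0.175 -0.212 0.135 0 0.004 -1;0.175 -0.212 0.135 0 0.004 -1;0.175 -0.212 0.135 0 0.004 -1;0.175 -0.212 0.135 0 0.004 -1;0.175 -0.212 0.135 0 0.004 -1;0.175 -0.212 0.135 0 0.004 -1' 0.32; python3 -m jog '0 0 0.06 0 0 0;0 0 0.12 0 0 0;0 0 0.166 0 0 0;0 0 0.166 0 0 0;0 0 0.166 0 0 0' ; python3 -m jog '0 0 0 0 0 0;0 0 0 0 0 0;0 0 0 0 0 0;0 0 0 0 0 0;0 0 0 0 0 0;0 0 0 0 0 0' -1 6
```

```text
time_s: 20.37
ee_pos: [471.1, 3.5, 139.3]
ee_rot: [180.0, -0.1, -173.1]
force: [-0.7, -0.2, -0.1]
gripper_width: 60.0
time_s: 20.78
ee_pos: [470.1, 3.6, 55.6]
ee_rot: [179.9, -0.3, -173.1]
force: [0.7, 0.4, 0.8]
gripper_width: 60.3
time_s: 21.28
ee_pos: [470.8, 3.5, 56.4]
ee_rot: [180.0, -0.1, -173.1]
force: [0.2, -0.9, 5.0]
gripper_width: 33.6
```

```bash
python3 -m jog '0 0 0 0 0 0;0 0 0 0 0 0;0 0 0 0 0 0;0 0 0 0 0 1;0 0 0 0 0 1;0 0 0 0 0 1;0 0 0 0 0 1;0 0 0 0 0 1;0 0 0 0 0 1;0 0 0 0 0 1;0 0 0 0 0 1;0 0 0 0 0 1;0 0 0 0 0 1;0 0 0 0 0 1;0 0 0 0 0 1;0 0 0 0 0 1;0 0 0 0 0 1;0 0 0 0 0 1' 0.32;  python3 -m jog '0 0 0 0 0 0;0 0 0 0 0 0;0 0 0 0 0 0;0 0 0 0 0 0;0 0 0 0 0 0;0 0 0 0 0 0' -1 20; python3 -m jog '0 0 -0.06 0 0 0;0 0 -0.12 0 0 0;0 0 -0.19 0 0 0;0 0 -0.19 0 0 0;0 0 -0.19 0 0 0'
cat >> h.py <<'E'
M=np.array([585.7,-70.4]);TY=97.0
def pocket(u): a=np.radians(TY);return M+u*np.array([np.cos(a),np.sin(a)])
E
python3 -c "
from h import *
f=go(*pocket(78),150,97);go(*pocket(78),60.5,97,frm=f)"
```

```text
time_s: 22.78
ee_pos: [470.7, 3.5, 56.2]
ee_rot: [-179.8, -0.0, 97.0]
force: [-0.4, 1.1, -0.1]
gripper_width: 60.2
time_s: 23.28
ee_pos: [470.7, 3.5, 56.2]
ee_rot: [-179.8, -0.0, 97.0]
force: [-0.1, 0.4, -0.8]
gripper_width: 33.3
time_s: 23.7
ee_pos: [472.1, 3.5, 152.9]
ee_rot: [179.9, -0.0, 97.0]
force: [0.6, -0.5, -0.5]
gripper_width: 33.7
-0.018 0.207 0.006 0.001 -0.000 0.000  rows>=2.5
-0.000 -0.000 0.179 0.000 0.000 0.000  rows>=2.1
```

```bash
python3 -m jog '-0.009 0.1 0.006 0 0 0;-0.018 0.16 0.006 0 0 0;-0.018 0.207 0.006 0 0 0;-0.018 0.207 0.006 0 0 0;-0.018 0.207 0.006 0 0 0;-0.018 0.207 0.006 0 0 0;-0.018 0.207 0.06 0 0 0;-0.018 0.207 0.11 0 0 0;-0.018 0.207 0.12 0 0 0;-0.018 0.207 0.12 0 0 0;-0.018 0.207 0.12 0 0 0'; python3 -c "
from h import *
f=go(*pocket(78),59.7,97)"
```

```text
time_s: 24.62
ee_pos: [575.7, 7.1, 93.6]
ee_rot: [179.9, -0.0, 97.0]
force: [0.0, 1.0, -0.4]
gripper_width: 33.5
-0.000 0.001 0.068 0.001 -0.000 0.000  rows>=0.8
```

```bash
python3 -m jog '0 0.001 0.02 0 0 0;0 0.001 0.04 0 0 0;0 0.001 0.055 0 0 0;0 0.001 0.065 0 0 0;0 0.001 0.068 0 0 0;0 0.001 0.068 0 0 0'
```

```text
time_s: 25.12
ee_pos: [575.9, 7.2, 59.4]
ee_rot: [180.0, -0.0, 97.0]
force: [-0.3, -0.1, -0.3]
gripper_width: 33.1
```

```bash
python3 -m jog '0 0 0 0 0 0;0 0 0 0 0 0;0 0 0 0 0 0;0 0 -0.06 0 0 0;0 0 -0.12 0 0 0;0 0 -0.18 0 0 0;0 0 -0.18 0 0 0;0 0 -0.18 0 0 0' 0.32
python3 - <<'E'
from h import *
f=go(688.6,8.8,140,187);go(688.6,8.8,57,187,frm=f)
cv2.imwrite("pics/s6.png",cv2.cvtColor(grab("scene"),cv2.COLOR_RGB2BGR)[180:420,120:460][:,:,:].repeat(2,0).repeat(2,1))
E
```

```text
time_s: 25.78
ee_pos: [577.1, 7.2, 151.5]
ee_rot: [179.7, 0.0, 97.0]
force: [0.2, -0.1, -1.0]
gripper_width: 60.5
-0.024 0.222 0.024 0.002 0.003 -1.000  rows>=12.6
0.000 -0.000 0.166 0.000 0.000 0.000  rows>=2.0
```

View pics/s6.png

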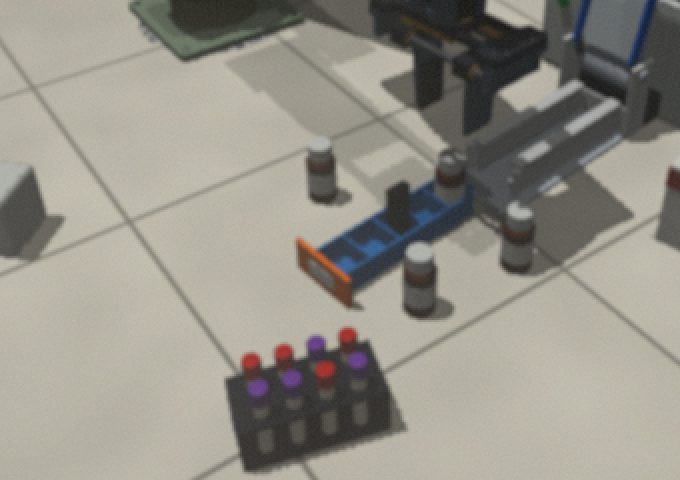

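Bottle 1 stands in the nose pocket. The other three caps sit where expected: crop (520,207), (419,249), (319,140).

```bash
python3 -m jog '-0.024 0.222 0.024 0 0.003 -1;-0.024 0.222 0.024 0 0.003 -1;-0.024 0.222 0.024 0 0.003 -1;-0.024 0.222 0.024 0 0.003 -1;-0.024 0.222 0.024 0 0.003 -1;-0.024 0.222 0.024 0 0.003 -1;-0.024 0.222 0.024 0 0.003 -1;-0.024 0.222 0.024 0 0.003 -1;-0.024 0.222 0.024 0 0.003 -1;-0.024 0.222 0.024 0 0.003 -1;-0.024 0.222 0.024 0 0.003 -1;-0.024 0.222 0.024 0 0.003 -1;-0.024 0.222 0.024 0 0.003 -1;-0.024 0.222 0.024 0 0.003 -1;-0.024 0.222 0.024 0 0.003 -1;-0.024 0.222 0.024 0 0.003 -1' 0.32; python3 -m jog '0 0 0.06 0 0 0;0 0 0.12 0 0 0;0 0 0.166 0 0 0;0 0 0.166 0 0 0;0 0 0.166 0 0 0' ; python3 -m jog '0 0 0 0 0 0;0 0 0 0 0 0;0 0 0 0 0 0;0 0 0 0 0 0;0 0 0 0 0 0;0 0 0 0 0 0' -1 6; python3 -m jog '0 0 0 0 0 0;0 0 0 0 0 0;0 0 0 0 0 0;0 0 0 0 0 1;0 0 0 0 0 1;0 0 0 0 0 1;0 0 0 0 0 1;0 0 0 0 0 1;0 0 0 0 0 1;0 0 0 0 0 1;0 0 0 0 0 1;0 0 0 0 0 1;0 0 0 0 0 1;0 0 0 0 0 1;0 0 0 0 0 1;0 0 0 0 0 1;0 0 0 0 0 1;0 0 0 0 0 1' 0.32;  python3 -m jog '0 0 0 0 0 0;0 0 0 0 0 0;0 0 0 0 0 0;0 0 0 0 0 0;0 0 0 0 0 0;0 0 0 0 0 0' -1 20; python3 -m jog '0 0 -0.06 0 0 0;0 0 -0.12 0 0 0;0 0 -0.19 0 0 0;0 0 -0.19 0 0 0;0 0 -0.19 0 0 0';python3 -c "
from h import *
f=go(*pocket(37),152,97);f=go(*pocket(37),93,97,frm=f)"
```

```text
time_s: 27.17
ee_pos: [687.1, 8.8, 136.8]
ee_rot: [179.8, -0.2, -173.1]
force: [0.2, -0.4, 0.3]
gripper_width: 60.1
time_s: 27.58
ee_pos: [685.9, 9.1, 52.6]
ee_rot: [179.8, -0.4, -173.1]
force: [0.0, 0.2, 0.4]
gripper_width: 60.0
time_s: 28.08
ee_pos: [686.7, 8.9, 53.8]
ee_rot: [179.8, -0.2, -173.1]
force: [0.6, -0.9, 4.0]
gripper_width: 33.8
time_s: 29.58
ee_pos: [686.5, 9.0, 53.5]
ee_rot: [-179.7, -0.2, 97.0]
force: [0.7, -0.2, 0.1]
gripper_width: 60.5
time_s: 30.08
ee_pos: [686.7, 9.0, 53.6]
ee_rot: [-179.8, -0.2, 97.0]
force: [0.3, -0.1, -0.5]
gripper_width: 33.5
time_s: 30.5
ee_pos: [688.2, 8.7, 151.0]
ee_rot: [180.0, -0.1, 97.0]
force: [-0.4, 0.1, -2.5]
gripper_width: 33.4
-0.058 -0.223 -0.002 0.000 -0.002 0.000  rows>=2.8
-0.000 -0.000 0.118 0.000 0.000 0.000  rows>=1.4
```

```bash
python3 -m jog '-0.02 -0.08 -0.01 0 0 0;-0.04 -0.15 -0.01 0 0 0;-0.058 -0.21 -0.01 0 0 0;-0.058 -0.223 -0.002 0 0 0;-0.058 -0.223 -0.002 0 0 0;-0.058 -0.223 -0.002 0 0 0;-0.058 -0.223 0.06 0 0 0;-0.058 -0.223 0.11 0 0 0;-0.058 -0.223 0.117 0 0 0;-0.058 -0.223 0.117 0 0 0;-0.058 -0.223 0.117 0 0 0'; python3 -c "
from h import *
f=go(*pocket(37),57,97)"
```

```text
time_s: 31.42
ee_pos: [582.5, -33.2, 92.8]
ee_rot: [179.9, -0.1, 97.0]
force: [-0.8, 0.5, -0.6]
gripper_width: 33.3
-0.001 -0.003 0.072 0.001 -0.002 0.000  rows>=0.9
```

```bash
python3 -m jog '-0.001 -0.002 0.02 0 0 0;-0.001 -0.002 0.04 0 0 0;-0.001 -0.002 0.06 0 0 0;-0.001 -0.002 0.068 0 0 0;-0.001 -0.002 0.072 0 0 0;-0.001 -0.002 0.072 0 0 0'; python3 -m jog '0 0 0 0 0 0;0 0 0 0 0 0;0 0 0 0 0 0;0 0 -0.06 0 0 0;0 0 -0.12 0 0 0;0 0 -0.18 0 0 0;0 0 -0.18 0 0 0;0 0 -0.18 0 0 0' 0.32
python3 - <<'E'
from h import *
f=go(677.5,-110.2,140,187);go(677.5,-110.2,58.5,187,frm=f)
cv2.imwrite("pics/s7.png",cv2.cvtColor(grab("scene"),cv2.COLOR_RGB2BGR)[180:420,120:460][:,:,:].repeat(2,0).repeat(2,1))
E
```

```text
time_s: 31.92
ee_pos: [581.3, -33.8, 56.7]
ee_rot: [180.0, -0.2, 97.0]
force: [-0.1, 0.1, -2.1]
gripper_width: 33.3
time_s: 32.58
ee_pos: [582.5, -34.1, 148.8]
ee_rot: [179.7, -0.1, 97.0]
force: [-0.1, -0.1, -0.2]
gripper_width: 60.2
-0.174 0.170 0.018 0.004 0.002 -1.000  rows>=12.6
0.000 -0.000 0.163 0.000 0.000 0.000  rows>=2.0
```

View pics/s7.png

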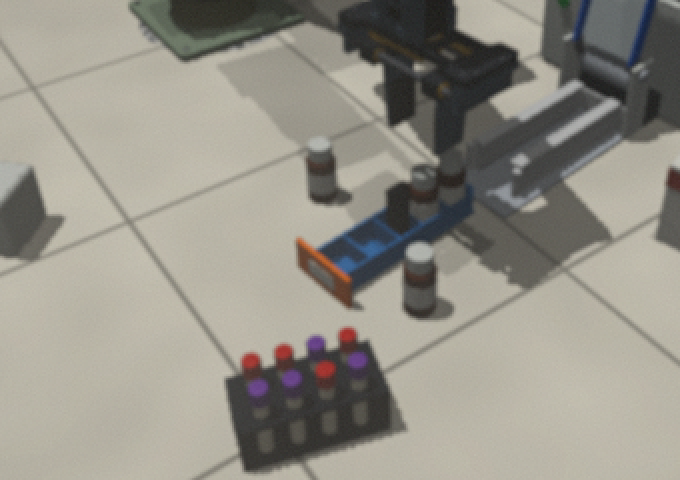

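Two bottles seated upright in the tray; the two others are in place at crop (419,250) and (319,140).

```bash
python3 -m jog '-0.174 0.17 0.018 0.004 0.002 -1;-0.174 0.17 0.018 0.004 0.002 -1;-0.174 0.17 0.018 0.004 0.002 -1;-0.174 0.17 0.018 0.004 0.002 -1;-0.174 0.17 0.018 0.004 0.002 -1;-0.174 0.17 0.018 0.004 0.002 -1;-0.174 0.17 0.018 0.004 0.002 -1;-0.174 0.17 0.018 0.004 0.002 -1;-0.174 0.17 0.018 0.004 0.002 -1;-0.174 0.17 0.018 0.004 0.002 -1;-0.174 0.17 0.018 0.004 0.002 -1;-0.174 0.17 0.018 0.004 0.002 -1;-0.174 0.17 0.018 0.004 0.002 -1;-0.174 0.17 0.018 0.004 0.002 -1;-0.174 0.17 0.018 0.004 0.002 -1;-0.174 0.17 0.018 0.004 0.002 -1' 0.32; python3 -m jog '0 0 0.06 0 0 0;0 0 0.12 0 0 0;0 0 0.16 0 0 0;0 0 0.16 0 0 0;0 0 0.16 0 0 0' ; python3 -m jog '0 0 0 0 0 0;0 0 0 0 0 0;0 0 0 0 0 0;0 0 0 0 0 0;0 0 0 0 0 0;0 0 0 0 0 0' -1 6; python3 -m jog '0 0 0 0 0 0;0 0 0 0 0 0;0 0 0 0 0 0;0 0 0 0 0 1;0 0 0 0 0 1;0 0 0 0 0 1;0 0 0 0 0 1;0 0 0 0 0 1;0 0 0 0 0 1;0 0 0 0 0 1;0 0 0 0 0 1;0 0 0 0 0 1;0 0 0 0 0 1;0 0 0 0 0 1;0 0 0 0 0 1;0 0 0 0 0 1;0 0 0 0 0 1;0 0 0 0 0 1' 0.32;  python3 -m jog '0 0 0 0 0 0;0 0 0 0 0 0;0 0 0 0 0 0;0 0 0 0 0 0;0 0 0 0 0 0;0 0 0 0 0 0' -1 20; python3 -m jog '0 0 -0.06 0 0 0;0 0 -0.12 0 0 0;0 0 -0.19 0 0 0;0 0 -0.19 0 0 0;0 0 -0.19 0 0 0';python3 -c "
from h import *
f=go(*pocket(-78),152,97);f=go(*pocket(-78),93,97,frm=f)"
```

```text
time_s: 33.97
ee_pos: [675.9, -109.8, 136.9]
ee_rot: [179.9, -0.3, -173.1]
force: [0.4, -0.3, 0.1]
gripper_width: 60.1
time_s: 34.38
ee_pos: [674.7, -109.7, 55.8]
ee_rot: [179.9, -0.5, -173.1]
force: [0.7, 1.6, -0.2]
gripper_width: 60.2
time_s: 34.88
ee_pos: [675.4, -109.9, 57.0]
ee_rot: [179.9, -0.4, -173.1]
force: [0.3, -1.2, 4.1]
gripper_width: 33.5
time_s: 36.38
ee_pos: [675.2, -109.8, 56.7]
ee_rot: [-179.6, -0.1, 97.0]
force: [0.2, 0.2, -0.5]
gripper_width: 60.6
time_s: 36.88
ee_pos: [675.5, -109.9, 56.8]
ee_rot: [-179.6, -0.1, 97.0]
force: [0.6, -0.4, 0.6]
gripper_width: 33.8
time_s: 37.3
ee_pos: [677.1, -110.1, 154.2]
ee_rot: [-179.9, 0.0, 97.0]
force: [0.2, -0.2, -2.3]
gripper_width: 33.6
-0.055 -0.172 0.005 -0.001 0.000 0.000  rows>=2.2
-0.000 -0.000 0.118 0.000 0.000 0.000  rows>=1.4
```

```bash
python3 -m jog '-0.02 -0.07 0 0 0 0;-0.04 -0.13 0 0 0 0;-0.055 -0.165 0 0 0 0;-0.055 -0.172 0.005 0 0 0;-0.055 -0.172 0.005 0 0 0;-0.055 -0.172 0.005 0 0 0;-0.055 -0.172 0.06 0 0 0;-0.055 -0.172 0.11 0 0 0;-0.055 -0.172 0.123 0 0 0;-0.055 -0.172 0.123 0 0 0;-0.055 -0.172 0.123 0 0 0;-0.055 -0.172 0.123 0 0 0'; python3 -c "
from h import *
f=go(*pocket(-78),60,97)"
```

```text
time_s: 38.3
ee_pos: [596.5, -147.9, 94.1]
ee_rot: [180.0, 0.1, 97.1]
force: [0.6, -0.3, -1.0]
gripper_width: 33.6
0.001 -0.002 0.068 0.000 0.001 0.001  rows>=0.8
```

```bash
python3 -m jog '0.001 -0.002 0.02 0 0 0;0.001 -0.002 0.04 0 0 0;0.001 -0.002 0.06 0 0 0;0.001 -0.002 0.066 0 0 0;0.001 -0.002 0.068 0 0 0;0.001 -0.002 0.068 0 0 0'; python3 -m jog '0 0 0 0 0 0;0 0 0 0 0 0;0 0 0 0 0 0;0 0 -0.06 0 0 0;0 0 -0.12 0 0 0;0 0 -0.18 0 0 0;0 0 -0.18 0 0 0;0 0 -0.18 0 0 0' 0.32
python3 - <<'E'
from h import *
f=go(470.8,-95.6,140,187);go(470.8,-95.6,58,187,frm=f)
cv2.imwrite("pics/s8.png",cv2.cvtColor(grab("scene"),cv2.COLOR_RGB2BGR)[180:420,120:460][:,:,:].repeat(2,0).repeat(2,1))
E
```

```text
time_s: 38.8
ee_pos: [595.1, -147.6, 59.8]
ee_rot: [-180.0, 0.1, 97.0]
force: [0.2, -0.0, -1.3]
gripper_width: 33.6
time_s: 39.47
ee_pos: [596.4, -147.8, 152.2]
ee_rot: [179.8, 0.2, 97.0]
force: [0.3, 0.7, -0.4]
gripper_width: 60.0
0.135 -0.237 0.023 0.001 0.004 -0.999  rows>=12.6
0.000 -0.000 0.164 0.000 0.000 0.000  rows>=2.0
```

View pics/s8.png

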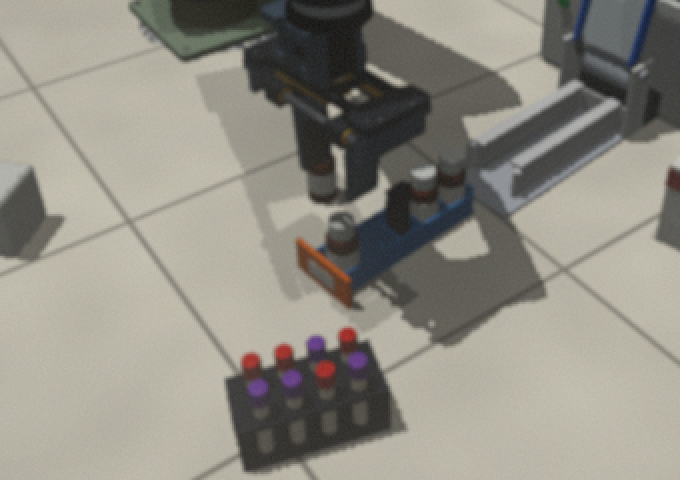

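Three are seated upright; the last bottle is still at its place (foot at crop (322,195), unchanged).

```bash
python3 -m jog '0.135 -0.237 0.023 0.001 0.004 -1;0.135 -0.237 0.023 0.001 0.004 -1;0.135 -0.237 0.023 0.001 0.004 -1;0.135 -0.237 0.023 0.001 0.004 -1;0.135 -0.237 0.023 0.001 0.004 -1;0.135 -0.237 0.023 0.001 0.004 -1;0.135 -0.237 0.023 0.001 0.004 -1;0.135 -0.237 0.023 0.001 0.004 -1;0.135 -0.237 0.023 0.001 0.004 -1;0.135 -0.237 0.023 0.001 0.004 -1;0.135 -0.237 0.023 0.001 0.004 -1;0.135 -0.237 0.023 0.001 0.004 -1;0.135 -0.237 0.023 0.001 0.004 -1;0.135 -0.237 0.023 0.001 0.004 -1;0.135 -0.237 0.023 0.001 0.004 -1;0.135 -0.237 0.023 0.001 0.004 -1' 0.32; python3 -m jog '0 0 0.06 0 0 0;0 0 0.12 0 0 0;0 0 0.163 0 0 0;0 0 0.163 0 0 0;0 0 0.163 0 0 0' ; python3 -m jog '0 0 0 0 0 0;0 0 0 0 0 0;0 0 0 0 0 0;0 0 0 0 0 0;0 0 0 0 0 0;0 0 0 0 0 0' -1 6; python3 -m jog '0 0 0 0 0 0;0 0 0 0 0 0;0 0 0 0 0 0;0 0 0 0 0 1;0 0 0 0 0 1;0 0 0 0 0 1;0 0 0 0 0 1;0 0 0 0 0 1;0 0 0 0 0 1;0 0 0 0 0 1;0 0 0 0 0 1;0 0 0 0 0 1;0 0 0 0 0 1;0 0 0 0 0 1;0 0 0 0 0 1;0 0 0 0 0 1;0 0 0 0 0 1;0 0 0 0 0 1' 0.32;  python3 -m jog '0 0 0 0 0 0;0 0 0 0 0 0;0 0 0 0 0 0;0 0 0 0 0 0;0 0 0 0 0 0;0 0 0 0 0 0' -1 20; python3 -m jog '0 0 -0.06 0 0 0;0 0 -0.12 0 0 0;0 0 -0.19 0 0 0;0 0 -0.19 0 0 0;0 0 -0.19 0 0 0';python3 -c "
from h import *
f=go(*pocket(-37),152,97);f=go(*pocket(-37),93,97,frm=f)"
```

```text
time_s: 40.85
ee_pos: [468.8, -95.0, 137.9]
ee_rot: [179.9, -0.3, -173.0]
force: [-0.4, 0.8, 0.9]
gripper_width: 60.1
time_s: 41.27
ee_pos: [467.6, -94.7, 55.8]
ee_rot: [179.8, -0.5, -173.1]
force: [0.5, -0.1, 0.2]
gripper_width: 60.3
time_s: 41.77
ee_pos: [468.4, -95.0, 56.6]
ee_rot: [179.9, -0.4, -173.1]
force: [-0.2, -1.1, 3.8]
gripper_width: 34.0
time_s: 43.27
ee_pos: [468.2, -94.9, 56.4]
ee_rot: [-179.6, -0.1, 97.0]
force: [-0.3, 1.2, -0.4]
gripper_width: 60.0
time_s: 43.77
ee_pos: [468.6, -95.0, 56.6]
ee_rot: [-179.7, -0.1, 97.0]
force: [1.2, -0.0, 1.0]
gripper_width: 34.2
time_s: 44.18
ee_pos: [469.9, -95.3, 153.0]
ee_rot: [-179.8, -0.0, 97.0]
force: [-0.6, 0.5, -1.6]
gripper_width: 33.7
-0.053 0.236 0.001 -0.002 -0.001 0.001  rows>=2.9
-0.000 -0.000 0.118 0.000 0.000 0.000  rows>=1.4
```

```bash
python3 -m jog '-0.02 0.08 0 0 0 0;-0.04 0.15 0 0 0 0;-0.053 0.22 0 0 0 0;-0.053 0.236 0 0 0 0;-0.053 0.236 0 0 0 0;-0.053 0.236 0 0 0 0;-0.053 0.236 0.06 0 0 0;-0.053 0.236 0.11 0 0 0;-0.053 0.236 0.12 0 0 0;-0.053 0.236 0.12 0 0 0;-0.053 0.236 0.12 0 0 0;-0.053 0.236 0.12 0 0 0'; python3 -c "
from h import *
f=go(*pocket(-37),59.8,97)"
```

```text
time_s: 45.18
ee_pos: [590.6, -107.3, 94.3]
ee_rot: [-180.0, -0.0, 97.0]
force: [-0.1, -0.1, -1.4]
gripper_width: 33.8
0.000 -0.001 0.069 -0.000 -0.000 0.000  rows>=0.8
```

```bash
python3 -m jog '0 -0.001 0.02 0 0 0;0 -0.001 0.04 0 0 0;0 -0.001 0.06 0 0 0;0 -0.001 0.067 0 0 0;0 -0.001 0.069 0 0 0;0 -0.001 0.069 0 0 0'; python3 -m jog '0 0 0 0 0 0;0 0 0 0 0 0;0 0 0 0 0 0;0 0 -0.06 0 0 0;0 0 -0.12 0 0 0;0 0 -0.18 0 0 0;0 0 -0.18 0 0 0;0 0 -0.18 0 0 0' 0.32
python3 - <<'E'
from h import *
f=go(*M,130,97);f=go(*M,66,97,frm=f)
cv2.imwrite("pics/s9.png",cv2.cvtColor(grab("scene"),cv2.COLOR_RGB2BGR)[180:420,120:460][:,:,:].repeat(2,0).repeat(2,1))
E
```

```text
time_s: 45.68
ee_pos: [589.6, -107.3, 59.3]
ee_rot: [-179.9, -0.0, 97.0]
force: [-1.0, 0.6, -0.8]
gripper_width: 34.0
time_s: 46.35
ee_pos: [591.0, -107.6, 151.4]
ee_rot: [179.8, 0.1, 97.0]
force: [0.4, 0.8, 0.1]
gripper_width: 60.1
0.075 -0.002 0.043 0.002 0.001 0.000  rows>=1.0
-0.000 -0.000 0.128 0.000 0.000 0.000  rows>=1.5
```

View pics/s9.png

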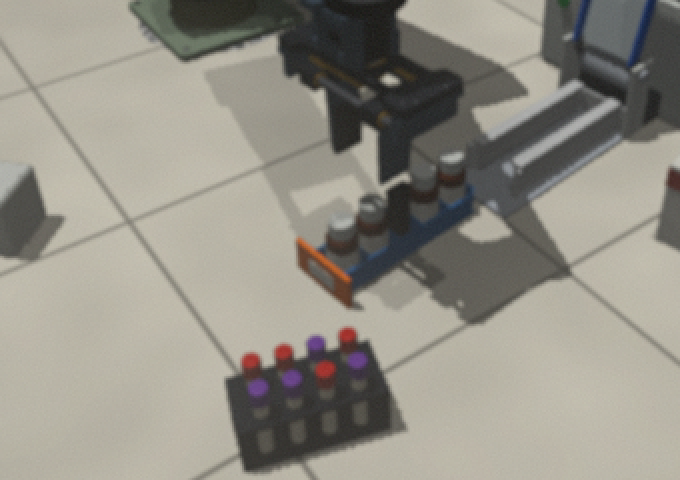

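All four bottles are seated upright in the tray. Grip it, lift about 7 mm, and slide it in.

```bash
python3 -m jog '0.075 -0.002 0.02 0 0 0;0.075 -0.002 0.043 0 0 0;0.075 -0.002 0.043 0 0 0;0.075 -0.002 0.1 0 0 0;0.075 -0.002 0.15 0 0 0;0.075 -0.002 0.171 0 0 0;0.075 -0.002 0.171 0 0 0;0.075 -0.002 0.171 0 0 0' 0; python3 -m jog '0 0 0 0 0 0;0 0 0 0 0 0;0 0 0 0 0 0;0 0 0 0 0 0;0 0 0 0 0 0;0 0 0 0 0 0;0 0 0 0 0 0' -1 50; python3 -m jog '0 0 -0.007 0 0 0;0 0 -0.014 0 0 0;0 0 -0.016 0 0 0;0 0 -0.016 0 0 0;0 0 -0.016 0 0 0'; python3 -c "
from h import *
s=state();print(tobay(s['ee_pos']));
for x in (-200,-150,-100,-50,0): go(*bay(x),s['ee_pos'][2],96.9)"
```

```text
time_s: 47.07
ee_pos: [584.1, -70.6, 63.9]
ee_rot: [-179.9, -0.0, 97.0]
force: [0.4, -0.2, -0.2]
gripper_width: 45.7
time_s: 47.65
ee_pos: [585.3, -70.6, 64.5]
ee_rot: [179.9, 0.0, 97.0]
force: [2.6, 1.1, 1.1]
gripper_width: 11.7
time_s: 48.07
ee_pos: [584.7, -70.5, 71.9]
ee_rot: [-180.0, -0.0, 97.0]
force: [0.1, -0.3, -5.9]
gripper_width: 11.8
[-241.49805578    1.46795141]
0.083 0.003 0.000 -0.000 -0.000 0.001  rows>=1.0
0.183 0.003 0.000 -0.000 -0.000 0.001  rows>=2.2
0.283 0.003 0.000 -0.000 -0.000 0.001  rows>=3.4
0.383 0.004 0.000 -0.000 -0.000 0.001  rows>=4.6
0.483 0.004 0.000 -0.000 -0.000 0.001  rows>=5.8
```

Lift is 7.4 mm. Push in to bay x = -150 first and check the force.

```bash
python3 -m jog '0.03 0.003 0 0 0 -0.001;0.06 0.003 0 0 0 -0.001;0.09 0.003 0 0 0 -0.001;0.12 0.003 0 0 0 -0.001;0.15 0.003 0 0 0 -0.001;0.17 0.003 0 0 0 -0.001;0.183 0.003 0 0 0 -0.001;0.183 0.003 0 0 0 -0.001'; python3 -m jog '0.02 0 0 0 0 0;0.04 0 0 0 0 0;0.06 0 0 0 0 0;0.08 0 0 0 0 0;0.08 0 0 0 0 0'; python3 -c "
from h import *
s=state();print(tobay(s['ee_pos']),s['force'])
for x in (-50,0): go(*bay(x),71.5,96.9)"
```

```text
time_s: 48.73
ee_pos: [575.5, 22.5, 72.1]
ee_rot: [179.9, -0.1, 97.1]
force: [3.1, 2.0, -6.8]
gripper_width: 11.6
time_s: 49.15
ee_pos: [570.5, 64.7, 72.2]
ee_rot: [179.9, -0.2, 97.1]
force: [2.6, 2.4, -6.5]
gripper_width: 12.0
[-105.56063942   -0.69787725] [ 2.60225654  2.42149316 -6.54958264]
0.111 -0.001 0.002 0.001 -0.003 0.002  rows>=1.3
0.211 -0.001 0.002 0.001 -0.003 0.002  rows>=2.5
```

```bash
python3 -m jog '0.025 0 0 0 0 0;0.05 0 0 0 0 0;0.075 0 0 0 0 0;0.1 0 0 0 0 0;0.125 0 0 0 0 0;0.15 0 0 0 0 0;0.175 0 0 0 0 0;0.19 0 0 0 0 0;0.19 0 0 0 0 0'; python3 -c "
from h import *
s=state();print(tobay(s['ee_pos']),s['force'])
go(*bay(0),68.5,96.9)"
```

```text
time_s: 49.9
ee_pos: [558.7, 161.7, 72.7]
ee_rot: [179.9, -0.4, 97.1]
force: [4.4, 3.6, -7.1]
gripper_width: 11.9
[-7.87723238 -0.61341377] [ 4.40732594  3.55561271 -7.09464298]
0.016 -0.001 0.008 0.002 -0.004 0.003  rows>=0.2
```

```bash
python3 -m jog '0.005 0 0.004 0 0 0;0.01 0 0.007 0 0 0;0.016 0 0.007 0 0 0;0.02 0 0.007 0 0 0;0.022 0 0.007 0 0 0;0.022 0 0.007 0 0 0'; python3 -c "
from h import *
s=state();print(tobay(s['ee_pos']),s['force'])"
```

```text
time_s: 50.4
ee_pos: [557.8, 169.8, 68.8]
ee_rot: [179.9, -0.1, 97.2]
force: [6.4, -9.1, -7.7]
gripper_width: 11.7
[ 0.3071805 -0.756075 ] [ 6.41143576 -9.1101524  -7.72588714]
```

```bash
python3 -m jog '0.004 0 0 0 0 0;0.008 0 0 0 0 0;0.01 0 0.001 0 0 0;0.01 0 0.001 0 0 0'; python3 -c "
from h import *
s=state();print(tobay(s['ee_pos']),s['force'])";  python3 -m jog '0 0 0 0 0 0;0 0 0 0 0 0;0 0 0 0 0 0;0 0 0 0 0 0;0 0 0 0 0 0;0 0 -0.06 0 0 0;0 0 -0.12 0 0 0;0 0 -0.2 0 0 0;0 0 -0.25 0 0 0;0 0 -0.25 0 0 0' 0; python3 -c "
from h import *
s=state();print(tobay(s['ee_pos']),s['force']);go(560,-10,200,97)
grab('scene','s10.png')"
```

```text
time_s: 50.73
ee_pos: [557.9, 170.0, 68.7]
ee_rot: [179.9, 0.3, 97.2]
force: [6.4, -16.4, -1.3]
gripper_width: 12.0
[ 0.49523363 -0.83512879] [  6.37868812 -16.39607355  -1.33937701]
time_s: 51.57
ee_pos: [560.3, 172.1, 200.1]
ee_rot: [179.2, 0.2, 97.3]
force: [1.4, -0.2, 0.6]
gripper_width: 45.4
[ 2.25495083 -3.54054522] [ 1.43548732 -0.21030391  0.57462399]
-0.361 -0.047 0.001 0.009 0.002 0.003  rows>=4.4
```

Tray is at the stop: TCP at bay x +0.5 with 16 N resistance. Next, grip the bar from above (lid at 1.8 rad) and bring it down along its arc.

```bash
python3 -c "
from h import *
p=bay(0,-0.9);f=go(*p,400,186.9);h=bay(163,-0.9);f=go(*h,400,186.9,frm=f);go(*h,337,186.9,frm=f)"
```

```text
-0.006 0.001 -0.406 0.002 0.006 -0.996  rows>=12.5
-0.000 0.326 0.000 0.000 0.000 0.000  rows>=3.9
0.000 -0.000 0.126 0.000 0.000 0.000  rows>=1.5
```

View pics/s10.png

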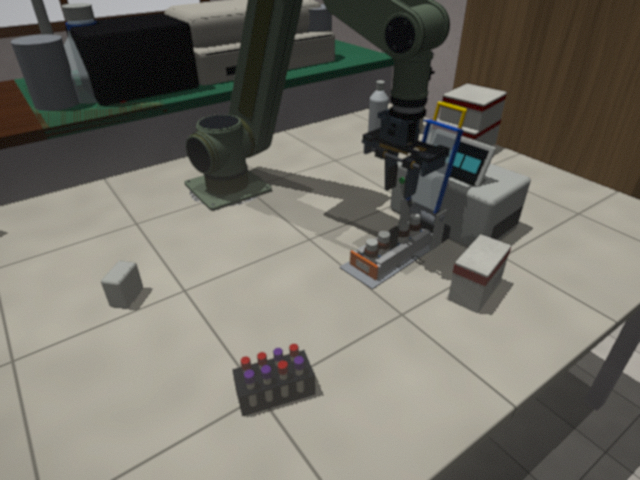

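The tray is home, orange plate against the rail ends (365,263), four bottles upright, lid open. Moving up and over the bar.

```bash
python3 -m jog '-0.006 0 -0.08 0 0 0;-0.006 0 -0.16 0 0 0;-0.006 0 -0.24 0 0 -0.1;-0.006 0 -0.32 0 0 -0.2;-0.006 0 -0.406 0.002 0.006 -0.3;-0.006 0 -0.406 0.002 0.006 -1;-0.006 0 -0.406 0.002 0.006 -1;-0.006 0 -0.406 0.002 0.006 -1;-0.006 0 -0.406 0.002 0.006 -1;-0.006 0 -0.406 0.002 0.006 -1;-0.006 0 -0.406 0.002 0.006 -1;-0.006 0 -0.406 0.002 0.006 -1;-0.006 0 -0.406 0.002 0.006 -1;-0.006 0 -0.406 0.002 0.006 -1;-0.006 0 -0.406 0.002 0.006 -1;-0.006 0 -0.406 0.002 0.006 -1;-0.006 0 -0.406 0.002 0.006 -1' -0.3; python3 -m jog '0 0.08 0 0 0 0;0 0.16 0 0 0 0;0 0.24 0 0 0 0;0 0.32 0 0 0 0;0 0.326 0 0 0 0;0 0.326 0 0 0 0;0 0.326 0 0 0 0'; python3 -c "
from h import *
s=state();print(tobay(s['ee_pos']),s['force']);h=bay(163,-.9);go(*h,337,186.9)"
```

```text
time_s: 53.03
ee_pos: [557.2, 169.4, 398.6]
ee_rot: [-180.0, -0.1, -172.8]
force: [0.1, -0.7, 0.2]
gripper_width: 32.0
time_s: 53.62
ee_pos: [536.7, 331.0, 397.8]
ee_rot: [-179.9, -0.2, -172.8]
force: [-0.1, 0.1, 0.0]
gripper_width: 32.0
[162.87587548   0.86504226] [-0.05387633  0.08116081  0.03995214]
-0.004 0.000 0.122 -0.001 -0.002 0.003  rows>=1.5
```

```bash
python3 -m jog '-0.002 0 0.04 0 0 0;-0.002 0 0.08 0 0 0;-0.002 0 0.11 0 0 0;-0.002 0 0.122 0 0 0;-0.002 0 0.122 0 0 0'; python3 -m jog '0 0 0 0 0 0;0 0 0 0 0 0;0 0 0 0 0 0;0 0 0 0 0 0;0 0 0 0 0 0;0 0 0 0 0 0' -1 8
python3 - <<'E'
from h import *
s=state();p=s["ee_pos"];print(tobay(p),s["force"])
r=Ro.from_euler("xyz",s["ee_rot"],degrees=True)
a=np.radians(YAW);ex=np.array([np.cos(a),np.sin(a),0])
b=lambda th:-ex*251*np.cos(th)+np.array([0,0,251*np.sin(th)])
for th in [1.7,1.6,1.5,1.4,1.3,1.2,1.1,1.,.9,.8,.7,.6,.5,.4,.3,.2,.1,0]:
    print(th," ".join(f"{v:.3f}" for v in r.inv().apply(b(th)-b(1.8))/500))
E
```

```text
time_s: 54.03
ee_pos: [537.3, 329.1, 335.4]
ee_rot: [-179.8, -0.4, -173.0]
force: [0.0, -0.7, 0.0]
gripper_width: 31.9
time_s: 54.53
ee_pos: [537.7, 329.7, 336.5]
ee_rot: [-179.9, -0.2, -173.0]
force: [0.2, 0.7, 3.8]
gripper_width: 9.6
[1.61474981e+02 4.78519098e-02] [0.19709195 0.72451152 3.76317578]
1.7 0.000 -0.049 -0.009
1.6 0.000 -0.099 -0.013
1.5 0.000 -0.150 -0.012
1.4 0.000 -0.199 -0.005
1.3 0.001 -0.248 0.006
1.2 0.001 -0.296 0.022
1.1 0.001 -0.342 0.042
1.0 0.001 -0.385 0.067
0.9 0.001 -0.426 0.097
0.8 0.001 -0.464 0.130
0.7 0.000 -0.498 0.167
0.6 0.000 -0.528 0.207
0.5 0.000 -0.554 0.249
0.4 0.000 -0.576 0.295
0.3 -0.000 -0.593 0.342
0.2 -0.000 -0.605 0.390
0.1 -0.000 -0.613 0.440
0 -0.001 -0.615 0.490
```

```bash
python3 -m jog '0 -0.024 -0.005 0 0 0;0 -0.049 -0.009 0 0 0;0 -0.099 -0.013 0 0 0;0 -0.15 -0.012 0 0 0;0 -0.199 -0.005 0 0 0;0 -0.248 0.006 0 0 0;0 -0.296 0.022 0 0 0;0 -0.342 0.042 0 0 0;0 -0.385 0.067 0 0 0;0 -0.426 0.097 0 0 0;0 -0.464 0.13 0 0 0;0 -0.498 0.167 0 0 0;0 -0.528 0.207 0 0 0;0 -0.554 0.249 0 0 0;0 -0.576 0.295 0 0 0;0 -0.593 0.342 0 0 0;0 -0.605 0.39 0 0 0;0 -0.61 0.42 0 0 0;0 -0.613 0.44 0 0 0;0 -0.613 0.44 0 0 0'; python3 -c "
from h import *
s=state();print(tobay(s['ee_pos']),s['force']);go(*bay(-144.6,-.5),94,186.9)"
```

```text
time_s: 56.2
ee_pos: [573.9, 26.2, 115.0]
ee_rot: [179.8, -0.3, -173.1]
force: [1.2, 9.0, -0.8]
gripper_width: 9.7
[-144.17142026    0.4758787 ] [ 1.15375386  9.00133131 -0.84164297]
-0.002 -0.001 0.042 0.002 -0.003 -0.000  rows>=0.5
```

```bash
python3 -m jog '0 0.001 0.012 0 0 0;0 0.001 0.024 0 0 0;0 0.001 0.034 0 0 0;0 0.001 0.04 0 0 0;0 0.001 0.04 0 0 0'; python3 -m jog '0 0 0 0 0 0;0 0 0 0 0 0;0 0 0 0 0 0;0 0 0 0 0 0;0 0 -0.07 0 0 0;0 0 -0.14 0 0 0;0 0 -0.21 0 0 0;0 0 -0.3 0 0 0;0 0 -0.3 0 0 0' -0.34; python3 -m jog '0 -0.08 0 0 0 0;0 -0.16 0 0 0 0;0 -0.24 0 0 0 0;0 -0.32 0 0 0 0;0 -0.4 0 0 0 0;0 -0.48 0 0 0 0;0 -0.48 0 0 0 0;0 -0.48 0 0 0 0'
python3 - <<'E'
from h import *
f=cv2.cvtColor(grab("top"),cv2.COLOR_RGB2BGR)[165:300,170:370];g=cv2.cvtColor(grab("scene"),cv2.COLOR_RGB2BGR)[170:310,320:520]
cv2.imwrite("pics/fin.png",np.vstack([cv2.resize(f,(430,290),interpolation=cv2.INTER_CUBIC),cv2.resize(g,(430,300),interpolation=cv2.INTER_CUBIC)]))
for n in("top","scene"): print(n,[(d["confidence"],d["location"]) for d in tip_of("lid_bar",n)],proj(n,[*bay(-145),90]))
E
```

```text
time_s: 56.62
ee_pos: [574.3, 25.8, 95.9]
ee_rot: [179.9, -0.2, -173.1]
force: [0.6, -0.3, 3.4]
gripper_width: 9.8
time_s: 57.37
ee_pos: [578.1, 25.7, 253.7]
ee_rot: [180.0, 0.6, -173.1]
force: [0.9, 0.1, 0.4]
gripper_width: 30.5
time_s: 58.03
ee_pos: [606.6, -214.5, 252.6]
ee_rot: [179.9, 0.5, -173.3]
force: [-0.0, 1.4, 0.1]
gripper_width: 30.2
top [(0.57, [294.2, 226.6])] [[296.36434977 227.20562662]]
scene [(0.78, [351.1, 248.9])] [[351.30227711 248.40290854]]
```

View pics/fin.png

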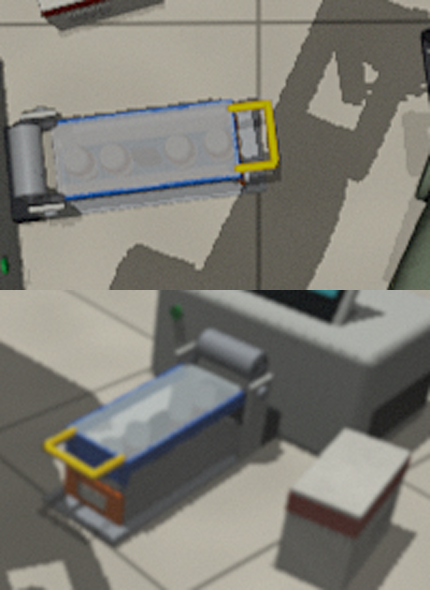

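The lid is shut, with its bar where the shut pose predicts. Four caps and the grip show in a row beneath it, and the orange plate is at the rail ends. Handing in.

```bash
python3 -c "
from workcell import *
print(job_done())"
```

```text
the job is handed in; nothing more can be done
None
```

The job is done and handed in at about 58 s of the 210 s allowed; the hand-in gave no verdict.

**What I did:**
1. Lifted the lid by its bar to about 1.2 rad and let go. It went on to its stop and stayed open.
2. Turned the tray end for end, with one regrasp, and set it in line with the rails.
3. Stood all four bottles in the pockets, one to each.
4. Slid the tray in under the lips until it met the stop.
5. Brought the lid down by its bar, let go and moved the arm clear.

**Last checks:**
- **Tray:** the gripper stopped at bay x of about +0.5 mm, y of about −0.8 mm, with 16 N resistance at the stop. In the last picture the orange plate is at the rail ends.
- **Bottles:** all four stood upright in the picture taken just before closing. Their four caps and the grip show in a row through the shut lid. None was seen to be knocked aside.
- **Lid:** the bar is within about 2 pixels of its predicted shut position in both cameras, so the lid looks shut. I did not measure its angle more finely than that.
- **Timer, rack and carton:** they looked unmoved in the pictures. I did not measure their positions again.

No check failed or disagreed.

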